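Sort the stripped race-car parts into the pit trays

TASK

Sort the loose parts of the stripped race car into the coloured trays: the two wheels lying flat in the red tray, one in each bay; the two dampers lying flat in the blue tray, one in each bay along its length; and the motor standing upright with its shaft up in the yellow tray. Each part must sit fully down on its bay's floor, the same way up as now, let go and still; leave the oil bottle and the screw jar standing where they are.

Things in the scene. Friction and masses are not known exactly. Their poses are not given: they have to be found in the camera images.
- wheel_white: Race-car wheel lying flat on its side on the table: black rubber tyre 50 mm across, 30 mm high, with a white hub disc; 35 g. Origin: centre of its underside; z up along the axle. Round, so its yaw means nothing. Firm; grip it across the tyre.
- wheel_orange: Race-car wheel lying flat on its side on the table: black rubber tyre 50 mm across, 30 mm high, with an orange hub disc; 35 g. Origin: centre of its underside; z up along the axle. Round, so its yaw means nothing. Firm; grip it across the tyre.
- damper_yellow: Coil-over damper lying on its side on the table: yellow coil spring between two square black collars, aluminium eyelets at the ends. 66 mm long overall along its x axis, 18 mm wide (y) and 18 mm high (z) over the middle 42 mm; flat-sided, does not roll; about 40 g. Origin: centre of its underside. Grip it across y at the middle.
- damper_red: Coil-over damper lying on its side on the table: red coil spring between two square black collars, aluminium eyelets at the ends. 66 mm long overall along its x axis, 18 mm wide (y) and 18 mm high (z) over the middle 42 mm; flat-sided, does not roll; about 40 g. Origin: centre of its underside. Grip it across y at the middle.
- motor: Electric motor can standing upright, its thin shaft up: steel cylinder 36 mm across and 50 mm high with a purple band, then a brass boss and shaft to 62 mm; 160 g. Origin: centre of its underside; z up along the shaft. Round, so yaw means nothing.
- red_tray: Red tray for wheels, fixed to the table. Floor top 3 mm above the table; rims and any divider darker, 4 mm thick, tops 8 mm above the table. Origin: centre of its underside at table height. Turned up to 0.3 rad. Outer size 80 mm (x) by 156 mm (y). A divider makes two square bays, each 72 by 72 mm inside, their centres at y = +38 and -38 mm, x = 0.
- blue_tray: Blue tray for dampers, fixed to the table. Floor top 3 mm above the table; rims and any divider darker, 4 mm thick, tops 8 mm above the table. Origin: centre of its underside at table height. Turned up to 0.3 rad. Outer size 100 mm (x) by 144 mm (y). A divider makes two bays, each 92 mm (x) by 66 mm (y) inside, their centres at y = +35 and -35 mm, x = 0; the dampers lie along x.
- yellow_tray: Yellow tray for the motor, fixed to the table. Floor top 3 mm above the table; rims and any divider darker, 4 mm thick, tops 8 mm above the table. Origin: centre of its underside at table height. Turned up to 0.3 rad. Outer size 68 by 68 mm, one bay 60 by 60 mm inside, centred on the origin.
- oil_bottle: Bystander: small white bottle with a green cap, 28 mm across, 65 mm tall, standing loose between the trays. Origin: centre of its underside.
- screw_jar: Bystander: low amber jar with a pale blue lid, 34 mm across, 28 mm tall, standing loose between the trays. Origin: centre of its underside.
There are look-alikes about, which are no part of the job. What is shaped like the motor but turquoise is not meant.

How it is judged:
By the outcome, as a careful person would: the job done as asked, in the order asked, and still so for the second after the job is handed in, with the robot touching nothing.
It also fails if it takes over 112 s, if anything falls off the work surface, if the arm or the gripper's body presses on something with over 40 N, if the wrist force passes 120 N, or if a joint passes its speed limit or range.

ROBOT

A 6-joint arm with a two-finger parallel gripper is mounted at the origin on the work surface. World frame = base frame: x ahead of the robot, y to its left, z up, the work surface at z = 0. Lengths are in m, angles in rad, forces in N, time in s.
With the tool pointing down it reaches from about 0.225 to 0.875 m from the base axis. Payload 3.4 kg.
Tool frame: the origin (TCP) lies between the finger pads; the fingertips stand 19 mm ahead of it and the grasp point (between the pads) is the TCP; z points along the fingers, y is the line along which they close (so a half turn about z gives the same grasp; the last joint's range is limited). The gripper opens to 85 mm and grips with 20 to 120 N. Pads are 22 mm wide; open, the fingers measure 114 mm over their backs; the gripper's body (76 mm by 85 mm) begins 54 mm behind the grasp point. The pads swing forward as they close: fully open they stand 13 mm farther back than shut.
Start: joints at [-1.354, 0.276, 1.505, -0, 1.361, -0.121], TCP at [0.191, -0.543, 0.25] pointing down, gripper open.
Joint ranges: [-2.89, 2.89], [-0.75, 2.08], [0.22, 2.7], [-1.18, 4.32], [0.11, 2.71], [-2.7, 2.7]. Speed limits (rad/s): [2.57, 2.57, 3.14, 3.14, 3.14, 3.14].

INTERFACE

Orientations are given as a unit quaternion [w, x, y, z].
In Python, from rig import get_state, imaging, ticket gives the robot as it stands. The module is installed in compiled form; this text tells all that it offers.
- The arm moves only by the shell command python3 -m inch 'ROWS' [FORCE]. ROWS is JSON, a list of rows, each an object with "claw": the opening, from -1 (shut) to 1 (fully open); "travel": the shift along the world's x, y, z in units of 200 mm (1.0 is 200 mm), a list of three; "turn": the turn about the world's z in units of 180 degrees (1.0 is 180 degrees). A call has 1 to 5 rows; each row is the pose to reach, as a shift and turn from the pose commanded when the call began, turning the shorter way round; what a row does not reach only later rows make up. A row lasts 1/10 s, in which the tool goes at most 50 mm and 8.59 degrees, less where a joint would pass 70% of its speed; a pose out of reach is approached as far as the arm can. A call with a number of a shift or a turn outside -1 to 1 is refused whole. A call with a gripper value outside its range is refused whole. The fingers move at their own pace and stop on an object; FORCE is the grip in N (left out, the last holds). Time passes only in rows, so rows that repeat a pose let the fingers close. It gives the time, the measured TCP pose, the force, the opening and the grip force at its end, in the units of the state.
- get_state(): the state, without advancing time (a new reading comes with each control period).
- imaging.get_image(name): name is "scene" or "top"; returns the picture (400x640x3 uint8, red, green, blue); there is no depth.
- imaging.camera_params(name): a dict with "camera_matrix" (3x3 intrinsics, pixels), "k1" (the pictures are not rectified: a ray, as slopes to the right and down, at radius r is drawn at 1 + k1 r^2 times it, then the intrinsics apply), "cam_to_world" (4x4, takes a point from camera to world coordinates). Camera axes: x right, y down, z forward; pixel columns grow to the right and rows downward; lengths in m; the calibration is good to about 2 mm. A picture is of the moment at which its call begins. camera_params takes no time and is no camera call.
- ticket.sign_off(): hands the job in; it is judged then, once.
The state is a dict: "clock": time; "qpos": joint angles; "qd": joint speeds; "effort": joint torques, N m; "position": TCP position; "ee_rot": TCP orientation; "contact_force": force on the tool from outside, world axes, zero at the start; "moment": the same for the moment, N m; "width": finger opening in m; "gripper_force": force on a finger pad.
Only numpy, scipy, OpenCV 4.12 (cv2) and the standard library are available. Lean on these libraries where they do the work, as an engineer would, in place of code of your own. Each camera call takes 0.05 s, during which the arm holds its last target. There are 200 camera calls.

## Working session

There is one attempt and no reset: what is moved stays moved. The work goes in short steps, Python scripts to look and compute and a shell command to move; the robot and the scene stay as the last step left them, time stands still between calls to the robot, and variables do not carry over. Pictures are saved under pics/ and viewed, at most 14 in all, crops included, and the job is handed in when it is done.

```bash
mkdir -p pics; python3 - <<'E'
from rig import get_state, imaging
import cv2,numpy as np
for n in("scene","top"):
    im=imaging.get_image(n); cv2.imwrite(f"pics/{n}0.png",im[:,:,::-1]); p=imaging.camera_params(n); print(n,p)
s=get_state();print(s['clock'],s['position'],s['ee_rot'],s['width'])
E
```

```text
scene {'camera_matrix': array([[362.38024536,   0.        , 320.45101501],
       [  0.        , 362.38024536, 192.79407984],
       [  0.        ,   0.        ,   1.        ]]), 'k1': 0.025146422775919105, 'cam_to_world': array([[ 0.8236953 ,  0.30415775, -0.47855419,  0.86752197],
       [ 0.56694764, -0.45638128,  0.68577438, -0.50584148],
       [-0.00981958, -0.8361843 , -0.54836064,  0.45622065],
       [ 0.        ,  0.        ,  0.        ,  1.        ]])}
top {'camera_matrix': array([[424.25544567,   0.        , 316.27498845],
       [  0.        , 424.25544567, 203.72348839],
       [  0.        ,   0.        ,   1.        ]]), 'k1': -0.010039097987566468, 'cam_to_world': array([[-0.00930697, -0.99516816,  0.09774311,  0.43872809],
       [-0.99992148,  0.00844185, -0.00926074, -0.0037887 ],
       [ 0.00839086, -0.09782162, -0.99516859,  0.96888116],
       [ 0.        ,  0.        ,  0.        ,  1.        ]])}
0.1 [ 0.19046382 -0.54210316  0.2495218 ] [-8.16464976e-04  9.85771408e-01  1.68089451e-01 -3.32367971e-05] 0.08567552610707259
```

View pics/top0.png

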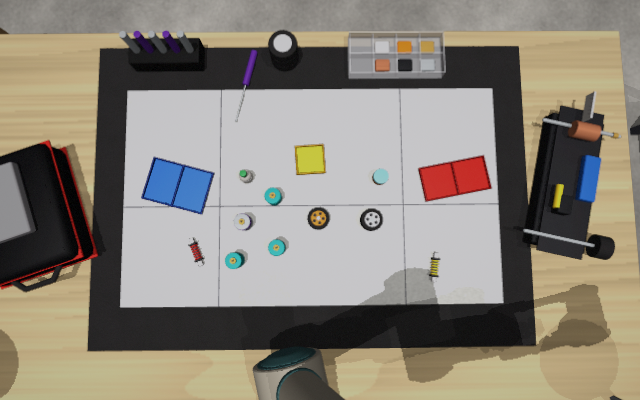

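View pics/scene0.png

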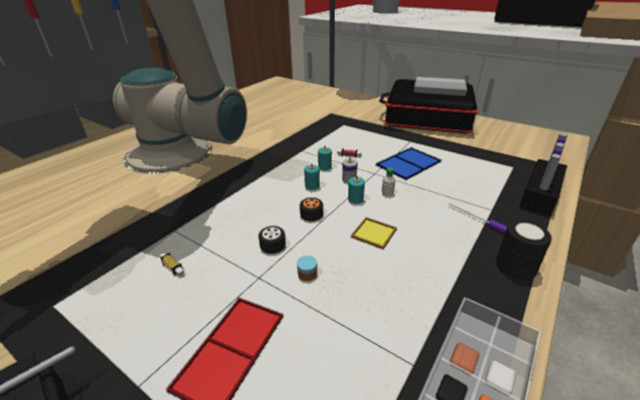

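Candidates in the top view:
- **Motor:** grey/purple can at (243,221). The turquoise look-alikes are at (273,196), (277,247) and (234,260).
- **Wheels:** orange hub at (318,218), white hub at (371,219).
- **Dampers:** red at (196,251), yellow at (434,266). The yellow part at (558,195) is on the car.
- **Bystanders:** bottle at (245,176), jar at (380,176).

By the description I choose (243,221) for the motor. Next I measure and check that choice in a close crop.

```bash
cat > h.py <<'E'
import cv2,numpy as np
from rig import imaging,get_state
def ray(n,u,v):
    p=imaging.camera_params(n);K=p['camera_matrix'];k=p['k1'];T=p['cam_to_world']
    d=np.array([(u-K[0,2])/K[0,0],(v-K[1,2])/K[1,1]]);x=d.copy()
    for _ in range(10): x=d/(1+k*(x@x))
    return T[:3,3],T[:3,:3]@np.array([x[0],x[1],1])
def pt(n,u,v,z):
    o,r=ray(n,u,v); return o+r*(z-o[2])/r[2]
def two(a,b):
    (o,r),(q,s)=ray('top',*a),ray('scene',*b)
    t=np.linalg.lstsq(np.c_[r,-s],q-o,rcond=None)[0]; A=o+r*t[0];B=q+s*t[1]
    return (A+B)/2,np.linalg.norm(A-B)
def mask(im,box,lo,hi):
    h=cv2.cvtColor(im,cv2.COLOR_RGB2HSV); m=cv2.inRange(h,np.array(lo),np.array(hi)); o=np.zeros_like(m)
    a,b,c,d=box; o[b:d,a:c]=m[b:d,a:c]; return o
def blob(m):
    c=max(cv2.findContours(m,cv2.RETR_EXTERNAL,cv2.CHAIN_APPROX_NONE)[0],key=cv2.contourArea); return c[:,0,:].astype(float)
def cen(m):
    M=cv2.moments(m,True); return (M['m10']/M['m00'],M['m01']/M['m00']),int(M['m00'])
def rect(n,c,z):
    w=np.array([pt(n,u,v,z)[:2] for u,v in c],np.float32)*1000
    return cv2.minAreaRect(w)
E
python3 - <<'E'
from h import *
t=imaging.get_image('top')
f=lambda r:np.round(r,1).tolist()
for n,box,lo,hi in [('red',(410,145,500,210),(0,120,50),(12,255,255)),('redb',(410,145,500,210),(168,120,50),(180,255,255)),('blue',(130,145,225,225),(100,120,40),(125,255,255)),('yellow',(285,135,335,185),(20,100,50),(35,255,255))]:
    m=mask(t,box,lo,hi)
    if m.any(): r=rect('top',blob(m),.007); print(n,f(r[0]),f(r[1]),round(r[2],1))
# dark outlines of wheels
for n,box in [('orange',(300,200,338,238)),('white',(353,200,391,238))]:
    m=mask(t,box,(0,0,0),(180,255,95)); r=rect('top',blob(m),.022); 
    w=np.array([pt('top',*p,.022)[:2] for p in blob(m)],np.float32)*1000
    c=cv2.minEnclosingCircle(w); print(n,f(r[0]),f(r[1]),f(c[0]),c[1])
for n,box in [('dred',(180,232,214,274)),('dyel',(420,245,450,288))]:
    g=mask(t,box,(0,90,40),(180,255,255)); r=rect('top',blob(g),.014); print(n,'spring',f(r[0]),f(r[1]),r[2],cen(g),'ctr',f(pt('top',*cen(g)[0],.014)*1000))
    g=mask(t,box,(0,0,0),(180,255,110)); c,a=cen(g); print('  dark',f(pt('top',*c,.014)*1000),a)
    g2=g|mask(t,box,(0,90,0),(180,255,255)); r=rect('top',np.argwhere(g2)[:,::-1].astype(float),.014); print('  all',f(r[0]),f(r[1]),r[2])
m=mask(t,(232,210,254,233),(12,90,60),(35,255,255)); c,a=cen(m); print('motor brass',c,a,f(pt('top',*c,.056)*1000))
for n,c,z in [('bottle',(245,176),.06),('jar',(380,176),.028),('tq1',(273,196),.05),('tq2',(277,247),.05),('tq3',(234,260),.05)]: print(n,f(pt('top',*c,z)*1000))
s=imaging.get_image('scene')
A=cv2.resize(t[165:275,180:280],None,fx=4,fy=4,interpolation=2); B=cv2.resize(s[140:210,300:400],None,fx=4,fy=4,interpolation=2)
C=cv2.resize(t[195:290,350:450],None,fx=4,fy=4)[:440]; C=cv2.copyMakeBorder(C,0,440-C.shape[0],0,0,0)
B=cv2.copyMakeBorder(B,0,440-B.shape[0],0,0,0)
o=np.hstack([A,B]); cv2.imwrite('pics/crop1.png',o[:,:,::-1])
E
```

```text
red [590.3, -331.0] [77.7, 155.2] 10.6
redb [573.7, -412.2] [1.6, 3.3] 43.4
blue [578.3, 304.8] [142.7, 98.4] 74.6
yellow [636.2, 1.7] [67.6, 66.2] 4.1
orange [499.7, -16.2] [44.8, 44.8] [500.0, -16.4] 24.63136100769043
white [495.3, -133.6] [47.1, 47.2] [495.7, -134.9] 25.312397003173828
dred spring [427.4, 257.6] [34.7, 16.1] 19.42829704284668 ((195.67326732673268, 251.47524752475246), 101) ctr [427.6, 257.7, 14.0]
  dark [428.0, 255.1, 14.0] 77
  all [429.0, 257.6] [58.3, 18.9] 21.420024871826172
dyel spring [388.2, -274.5] [15.8, 34.5] 80.71846771240234 ((434.0108695652174, 266.9782608695652), 92) ctr [388.1, -274.6, 14.0]
  dark [384.6, -272.1, 14.0] 65
  all [384.2, -273.5] [20.5, 51.1] 78.1690902709961
motor brass (241.0909090909091, 221.0909090909091) 22 [492.2, 149.8, 56.0]
bottle [589.6, 141.4, 60.0]
jar [592.5, -156.3, 28.0]
tq1 [546.7, 81.8, 50.0]
tq2 [436.1, 73.1, 50.0]
tq3 [409.1, 165.4, 50.0]
```

View pics/crop1.png

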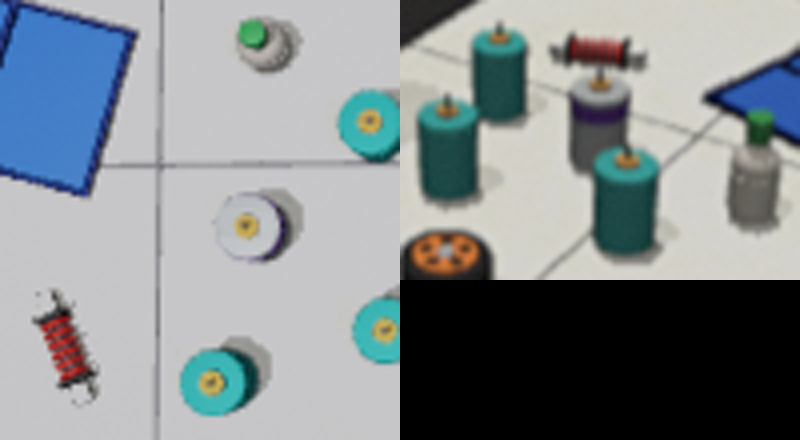

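The crop confirms the choice: the grey can with the purple band at top (241,221) is the motor, and its neighbours are turquoise. Sizes agree (trays 78x155, 143x98 and 68x66 mm; wheels r≈25 mm). I'll do the white wheel first.

```bash
python3 - <<'E'
from h import *
print('motor',two((241.1,221.1),(350,160.5)))
E
R='' ; python3 -m inch '[{"claw":1,"travel":[0.51,0.68,0],"turn":0.17},{"claw":1,"travel":[0.51,0.68,0],"turn":0.17},{"claw":1,"travel":[0.51,0.68,0],"turn":0.17},{"claw":1,"travel":[0.51,0.68,0],"turn":0.17}]' 40
python3 -m inch '[{"claw":1,"travel":[0.51,0.68,0],"turn":0.17},{"claw":1,"travel":[0.51,0.68,0],"turn":0.17},{"claw":1,"travel":[0.51,0.68,0],"turn":0.17},{"claw":1,"travel":[0.51,0.68,0],"turn":0.17}]'
python3 -m inch '[{"claw":1,"travel":[0.5,0.68,-0.4],"turn":0.16},{"claw":1,"travel":[0.5,0.68,-0.4],"turn":0.16},{"claw":1,"travel":[0.5,0.68,-0.4],"turn":0.16},{"claw":1,"travel":[0.5,0.68,-0.4],"turn":0.16},{"claw":1,"travel":[0.5,0.68,-0.4],"turn":0.16}]'
```

```text
motor (array([0.49338519, 0.15108698, 0.05208818]), np.float64(0.0022924074866174935))
clock: 0.6
position: [0.2941, -0.4027, 0.2502]
ee_rot: [-0.001, 0.905, 0.425, 0.001]
contact_force: [-0.1, -0.9, -0.6]
width: 0.0856
gripper_force: 0.0
clock: 1.0
position: [0.3961, -0.2669, 0.2503]
ee_rot: [-0.0, 0.76, 0.649, 0.001]
contact_force: [-1.0, -0.3, 0.8]
width: 0.0856
gripper_force: 0.0
clock: 1.5
position: [0.495, -0.1308, 0.1679]
ee_rot: [-0.002, 0.576, 0.817, 0.0]
contact_force: [-1.4, 0.3, 0.0]
width: 0.0854
gripper_force: 0.0
```

```bash
python3 -m inch '[{"claw":1,"travel":[0,-0.02,-0.25]},{"claw":1,"travel":[0,-0.02,-0.5]},{"claw":1,"travel":[0,-0.02,-0.65]},{"claw":1,"travel":[0,-0.02,-0.74]},{"claw":1,"travel":[0,-0.02,-0.74]}]' 40
python3 -m inch '[{"claw":-1,"travel":[0,0,0]},{"claw":-1,"travel":[0,0,0]},{"claw":-1,"travel":[0,0,0]},{"claw":-1,"travel":[0,0,0]},{"claw":-1,"travel":[0,0,0]}]'
python3 -m inch '[{"claw":-1,"travel":[0,0,0]},{"claw":-1,"travel":[0,0,0]},{"claw":-1,"travel":[0,0,0]}]'
```

```text
invalid input at $[0]: expected keys claw, travel, turn
invalid input at $[0]: expected keys claw, travel, turn
invalid input at $[0]: expected keys claw, travel, turn
```

```bash
python3 -m inch '[{"claw":1,"travel":[0,-0.02,-0.25],"turn":0},{"claw":1,"travel":[0,-0.02,-0.5],"turn":0},{"claw":1,"travel":[0,-0.02,-0.65],"turn":0},{"claw":1,"travel":[0,-0.02,-0.74],"turn":0},{"claw":1,"travel":[0,-0.02,-0.74],"turn":0}]' 40
python3 -m inch '[{"claw":-1,"travel":[0,0,0],"turn":0},{"claw":-1,"travel":[0,0,0],"turn":0},{"claw":-1,"travel":[0,0,0],"turn":0},{"claw":-1,"travel":[0,0,0],"turn":0},{"claw":-1,"travel":[0,0,0],"turn":0}]'
python3 -m inch '[{"claw":-1,"travel":[0,0,0],"turn":0},{"claw":-1,"travel":[0,0,0],"turn":0},{"claw":-1,"travel":[0,0,0],"turn":0}]'
```

```text
clock: 2.0
position: [0.4924, -0.1386, 0.0202]
ee_rot: [-0.003, 0.579, 0.816, -0.001]
contact_force: [0.1, 0.2, 0.8]
width: 0.0853
gripper_force: 0.0
clock: 2.5
position: [0.4957, -0.1393, 0.0243]
ee_rot: [0.002, 0.578, 0.816, 0.0]
contact_force: [-0.9, -1.4, 5.8]
width: 0.0488
gripper_force: 41.5
clock: 2.8
position: [0.4957, -0.1393, 0.0243]
ee_rot: [0.002, 0.578, 0.816, 0.0]
contact_force: [-0.4, -0.7, 5.9]
width: 0.0488
gripper_force: 41.5
```

```bash
python3 -m inch '[{"claw":-1,"travel":[0,0,0.1],"turn":0},{"claw":-1,"travel":[0,0,0.3],"turn":0},{"claw":-1,"travel":[0,0,0.5],"turn":0},{"claw":-1,"travel":[0.1,-0.2,0.5],"turn":0},{"claw":-1,"travel":[0.2,-0.4,0.5],"turn":0}]' 40
python3 -m inch '[{"claw":-1,"travel":[0.31,-0.77,0],"turn":0},{"claw":-1,"travel":[0.31,-0.77,0],"turn":0},{"claw":-1,"travel":[0.31,-0.77,0],"turn":0},{"claw":-1,"travel":[0.31,-0.77,0],"turn":0},{"claw":-1,"travel":[0.31,-0.77,0],"turn":0}]'
python3 - <<'E'
from h import *
t=imaging.get_image('top'); s=imaging.get_image('scene')
o=np.hstack([cv2.resize(t[120:240,380:520],None,fx=3,fy=3),cv2.resize(s[200:400,150:310],None,fx=2,fy=2)[:360]])
cv2.imwrite('pics/w1.png',o[:,:,::-1]); print(get_state()['position'])
E
```

```text
clock: 3.3
position: [0.536, -0.2191, 0.1258]
ee_rot: [0.003, 0.577, 0.817, 0.0]
contact_force: [0.6, -0.2, -1.1]
width: 0.0485
gripper_force: 41.6
clock: 3.8
position: [0.5973, -0.3757, 0.1225]
ee_rot: [0.001, 0.579, 0.815, -0.0]
contact_force: [0.3, 0.3, -0.3]
width: 0.0486
gripper_force: 41.6
[ 0.59597524 -0.37185926  0.12241564]
```

View pics/w1.png

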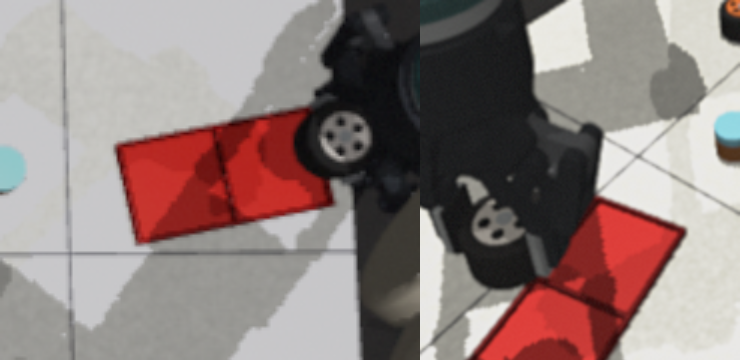

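```bash
python3 - <<'E'
from h import *
t=imaging.get_image('top'); s=imaging.get_image('scene')
o=np.hstack([cv2.resize(t[120:210,460:540],None,fx=5,fy=5,interpolation=2),cv2.resize(s[230:320,150:230],None,fx=5,fy=5,interpolation=2)])
cv2.imwrite('pics/w2.png',o[:,:,::-1]);
print(two((495,165),(150+78/2,200+225/2)))
for z in(.12,.14,.16):print(z,pt('top',495,165,z))
E
```

```text
(array([ 0.59692734, -0.37326304,  0.12823212]), np.float64(0.00032013562783967563))
0.12 [ 0.59838184 -0.37701756  0.12      ]
0.14 [ 0.59462033 -0.36822413  0.14      ]
0.16 [ 0.59085882 -0.3594307   0.16      ]
```

View pics/w2.png

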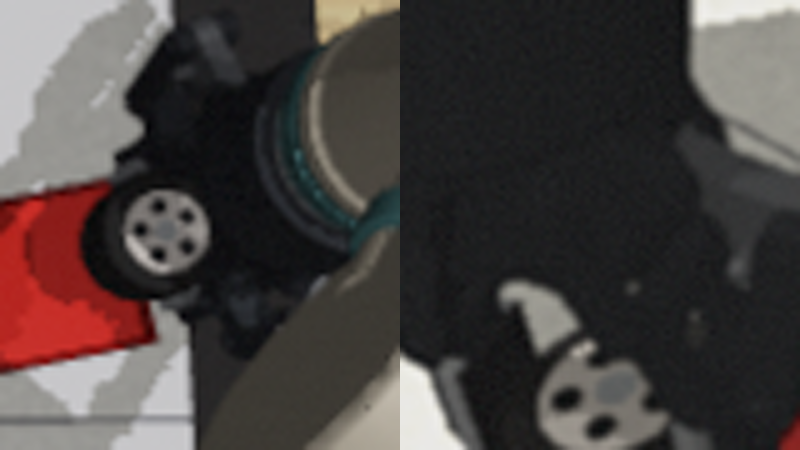

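The hub triangulates to 128 mm high and lies on the tool axis, so the wheel is level and well held. Lower it into the bay.

```bash
python3 -m inch '[{"claw":-1,"travel":[0,0.02,-0.2],"turn":0},{"claw":-1,"travel":[0,0.02,-0.35],"turn":0},{"claw":-1,"travel":[0,0.02,-0.43],"turn":0},{"claw":-1,"travel":[0,0.02,-0.47],"turn":0},{"claw":-1,"travel":[0,0.02,-0.47],"turn":0}]' 40
python3 -m inch '[{"claw":0.5,"travel":[0,0,0],"turn":0},{"claw":0.5,"travel":[0,0,0],"turn":0},{"claw":0.5,"travel":[0,0,0],"turn":0},{"claw":0.5,"travel":[0,0,0.1],"turn":0},{"claw":0.5,"travel":[0,0,0.35],"turn":0}]'
```

```text
clock: 4.5
position: [0.5963, -0.3671, 0.0287]
ee_rot: [-0.0, 0.578, 0.816, 0.0]
contact_force: [0.3, -0.7, 0.7]
width: 0.0489
gripper_force: 41.6
clock: 5.0
position: [0.5937, -0.3665, 0.0941]
ee_rot: [-0.005, 0.578, 0.816, 0.0]
contact_force: [1.3, -0.3, -1.3]
width: 0.0641
gripper_force: 0.0
```

```bash
python3 -m inch '[{"claw":1,"travel":[-0.25,0.88,0.2],"turn":0},{"claw":1,"travel":[-0.25,0.88,0.2],"turn":0},{"claw":1,"travel":[-0.25,0.88,0.2],"turn":0},{"claw":1,"travel":[-0.25,0.88,0.2],"turn":0}]' 40
python3 -m inch '[{"claw":1,"travel":[-0.24,0.88,-0.1],"turn":0},{"claw":1,"travel":[-0.24,0.88,-0.1],"turn":0},{"claw":1,"travel":[-0.24,0.88,-0.1],"turn":0},{"claw":1,"travel":[-0.24,0.88,-0.1],"turn":0},{"claw":1,"travel":[-0.24,0.88,-0.1],"turn":0}]'
python3 -m inch '[{"claw":1,"travel":[0,0,0],"turn":0}]'
```

```text
clock: 5.4
position: [0.5454, -0.19, 0.1394]
ee_rot: [0.0, 0.578, 0.816, 0.0]
contact_force: [0.4, 0.0, 0.0]
width: 0.0853
gripper_force: 0.0
clock: 5.9
position: [0.4959, -0.0127, 0.1182]
ee_rot: [-0.002, 0.576, 0.817, 0.0]
contact_force: [0.3, -0.6, 0.2]
width: 0.0851
gripper_force: 0.0
clock: 6.0
position: [0.4988, -0.0161, 0.1188]
ee_rot: [0.001, 0.577, 0.817, 0.0]
contact_force: [0.0, -0.8, 0.1]
width: 0.0852
gripper_force: 0.0
```

```bash
python3 -m inch '[{"claw":1,"travel":[0,0,-0.2],"turn":0},{"claw":1,"travel":[0,0,-0.35],"turn":0},{"claw":1,"travel":[0,0,-0.47],"turn":0},{"claw":1,"travel":[0,0,-0.47],"turn":0},{"claw":-1,"travel":[0,0,-0.47],"turn":0}]' 40
python3 -m inch '[{"claw":-1,"travel":[0,0,0],"turn":0},{"claw":-1,"travel":[0,0,0],"turn":0},{"claw":-1,"travel":[0,0,0],"turn":0},{"claw":-1,"travel":[0,0,0],"turn":0},{"claw":-1,"travel":[0,0,0],"turn":0}]'
python3 -m inch '[{"claw":-1,"travel":[0,0,0.1],"turn":0},{"claw":-1,"travel":[0,0,0.3],"turn":0},{"claw":-1,"travel":[0,0,0.5],"turn":0},{"claw":-1,"travel":[0,-0.2,0.5],"turn":0},{"claw":-1,"travel":[0.1,-0.4,0.5],"turn":0}]'
```

```text
clock: 6.5
position: [0.4995, -0.0177, 0.0246]
ee_rot: [0.0, 0.579, 0.816, 0.0]
contact_force: [-0.3, 0.1, -0.3]
width: 0.073
gripper_force: 0.0
clock: 7.0
position: [0.5, -0.0172, 0.0261]
ee_rot: [0.002, 0.578, 0.816, 0.001]
contact_force: [0.1, -2.1, 4.7]
width: 0.0485
gripper_force: 41.5
clock: 7.5
position: [0.5174, -0.0961, 0.1269]
ee_rot: [0.001, 0.577, 0.817, 0.0]
contact_force: [0.3, 0.5, -0.3]
width: 0.0484
gripper_force: 41.7
```

```bash
python3 -m inch '[{"claw":-1,"travel":[0.32,-0.98,0],"turn":0},{"claw":-1,"travel":[0.32,-0.98,0],"turn":0},{"claw":-1,"travel":[0.32,-0.98,0],"turn":0},{"claw":-1,"travel":[0.32,-0.98,0],"turn":0},{"claw":-1,"travel":[0.32,-0.98,0],"turn":0}]' 40
python3 -m inch '[{"claw":-1,"travel":[0,0,0],"turn":0}]'
```

```text
clock: 8.0
position: [0.5847, -0.2991, 0.125]
ee_rot: [0.003, 0.58, 0.815, -0.001]
contact_force: [-0.5, 0.2, -0.8]
width: 0.0483
gripper_force: 41.7
clock: 8.1
position: [0.5827, -0.2941, 0.1244]
ee_rot: [0.0, 0.579, 0.815, 0.0]
contact_force: [0.5, 0.7, -0.3]
width: 0.0484
gripper_force: 41.7
```

```bash
python3 - <<'E'
from h import *
t=imaging.get_image('top')
for b in [(0,120,100),(22,255,255)],:
    m=mask(t,(420,150,500,205),*b); 
    m=mask(t,(430,140,500,205),(8,150,80),(22,255,255)); c,a=cen(m); print(c,a,pt('top',*c,.125))
E
```

```text
(454.0230769230769, 172.9923076923077) 130 [ 0.58165242 -0.29059962  0.125     ]
```

```bash
python3 -m inch '[{"claw":-1,"travel":[0,0,-0.2],"turn":0},{"claw":-1,"travel":[0,0,-0.35],"turn":0},{"claw":-1,"travel":[0,0,-0.43],"turn":0},{"claw":-1,"travel":[0,0,-0.475],"turn":0},{"claw":-1,"travel":[0,0,-0.475],"turn":0}]' 40
python3 -m inch '[{"claw":0.5,"travel":[0,0,0],"turn":0},{"claw":0.5,"travel":[0,0,0],"turn":0},{"claw":0.5,"travel":[0,0,0],"turn":0},{"claw":0.5,"travel":[0,0,0.1],"turn":0},{"claw":0.5,"travel":[0,0,0.35],"turn":0}]'
python3 -m inch '[{"claw":0.3,"travel":[-0.5,0.05,0.3],"turn":0.19},{"claw":0.3,"travel":[-0.5,0.05,0.3],"turn":0.19},{"claw":0.3,"travel":[-0.5,0.05,0.3],"turn":0.19},{"claw":0.3,"travel":[-0.5,0.05,0.3],"turn":0.19}]'
python3 -m inch '[{"claw":0.3,"travel":[-0.47,0.05,-0.2],"turn":0.15},{"claw":0.3,"travel":[-0.47,0.05,-0.2],"turn":0.15},{"claw":0.3,"travel":[-0.47,0.05,-0.2],"turn":0.15},{"claw":0.3,"travel":[-0.47,0.05,-0.2],"turn":0.15},{"claw":0.3,"travel":[-0.47,0.05,-0.2],"turn":0.15}]'
python3 - <<'E'
from h import *
t=imaging.get_image('top');s=imaging.get_image('scene')
o=np.hstack([cv2.resize(t[130:290,380:500],None,fx=3,fy=3,interpolation=2),cv2.resize(s[240:400,130:290],None,fx=2.5,fy=3,interpolation=2)])
cv2.imwrite('pics/w3.png',o[:,:,::-1]);print(get_state()['position'],get_state()['ee_rot'])
E
```

```text
clock: 8.65
position: [0.582, -0.2905, 0.0299]
ee_rot: [-0.001, 0.578, 0.816, 0.0]
contact_force: [-0.4, 0.2, -0.7]
width: 0.0484
gripper_force: 42.4
clock: 9.15
position: [0.5796, -0.2906, 0.0955]
ee_rot: [-0.005, 0.578, 0.816, -0.0]
contact_force: [1.1, -0.1, 0.4]
width: 0.0641
gripper_force: 0.0
clock: 9.55
position: [0.4808, -0.2825, 0.1619]
ee_rot: [0.001, 0.31, 0.951, -0.001]
contact_force: [0.6, 0.0, -0.7]
width: 0.0553
gripper_force: 0.0
clock: 10.05
position: [0.3899, -0.2737, 0.1203]
ee_rot: [0.001, 0.084, 0.996, -0.001]
contact_force: [-0.1, -0.8, 0.1]
width: 0.0557
gripper_force: 0.0
[ 0.39030279 -0.27369446  0.12026075] [ 1.34024422e-03  8.31526656e-02  9.96535497e-01 -9.17282393e-04]
```

View pics/w3.png

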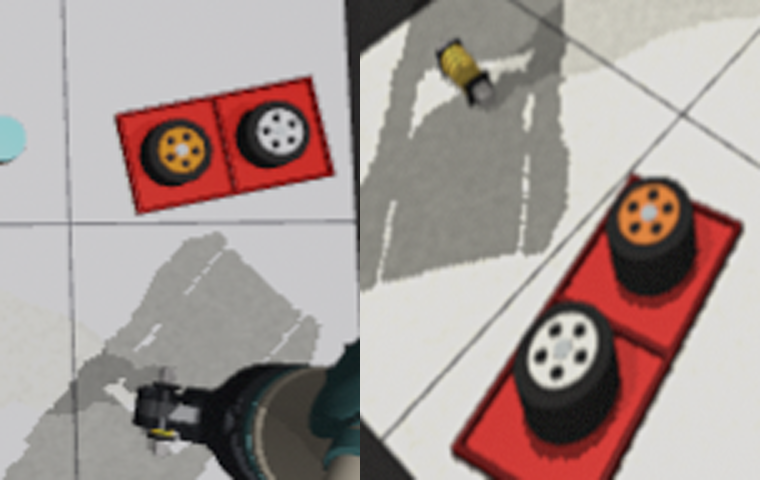

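Both wheels sit flat inside their bays (orange hub at top ≈(440,180), white at ≈(474,173)). Next is the yellow damper.

```bash
python3 -m inch '[{"claw":0.3,"travel":[-0.01,0,-0.2],"turn":0},{"claw":0.3,"travel":[-0.01,0,-0.4],"turn":0},{"claw":0.3,"travel":[-0.01,0,-0.48],"turn":0},{"claw":0.3,"travel":[-0.01,0,-0.48],"turn":0},{"claw":-1,"travel":[-0.01,0,-0.48],"turn":0}]' 40
python3 -m inch '[{"claw":-1,"travel":[0,0,0],"turn":0},{"claw":-1,"travel":[0,0,0],"turn":0},{"claw":-1,"travel":[0,0,0],"turn":0},{"claw":-1,"travel":[0,0,0],"turn":0},{"claw":-1,"travel":[0,0,0],"turn":0}]'
python3 -m inch '[{"claw":-1,"travel":[0,0,0],"turn":0},{"claw":-1,"travel":[0,0,0.2],"turn":0},{"claw":-1,"travel":[0,0,0.4],"turn":0},{"claw":-1,"travel":[0,0,0.6],"turn":0},{"claw":-1,"travel":[0,0,0.6],"turn":0}]'
python3 - <<'E'
from h import *
s=imaging.get_image('scene')
cv2.imwrite('pics/d1.png',cv2.resize(s[150:310,90:250],None,fx=3,fy=3,interpolation=2)[:,:,::-1])
E
```

```text
clock: 10.65
position: [0.3878, -0.2733, 0.0237]
ee_rot: [0.001, 0.082, 0.997, -0.0]
contact_force: [0.1, -0.6, -0.0]
width: 0.0424
gripper_force: 0.0
clock: 11.15
position: [0.3878, -0.2736, 0.0248]
ee_rot: [0.002, 0.082, 0.997, -0.001]
contact_force: [0.3, 0.6, 6.5]
width: 0.0167
gripper_force: 41.0
clock: 11.65
position: [0.3893, -0.2751, 0.1488]
ee_rot: [0.005, 0.082, 0.997, -0.004]
contact_force: [0.1, -0.1, -0.1]
width: 0.0171
gripper_force: 40.2
```

View pics/d1.png

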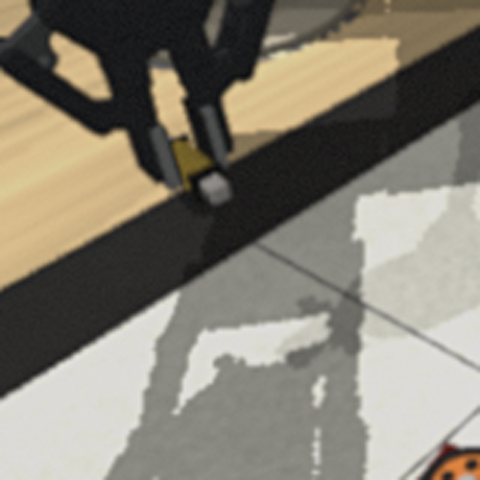

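```bash
for i in 1; do :; done
python3 -m inch '[{"claw":-1,"travel":[0.25,0.77,0],"turn":-0.03},{"claw":-1,"travel":[0.25,0.77,0],"turn":-0.03},{"claw":-1,"travel":[0.25,0.77,0],"turn":-0.03},{"claw":-1,"travel":[0.25,0.77,0],"turn":-0.03}]' 40
python3 -m inch '[{"claw":-1,"travel":[0.25,0.77,0],"turn":0},{"claw":-1,"travel":[0.25,0.77,0],"turn":0},{"claw":-1,"travel":[0.25,0.77,0],"turn":0},{"claw":-1,"travel":[0.25,0.77,0],"turn":0}]'
python3 -m inch '[{"claw":-1,"travel":[0.25,0.77,0],"turn":0},{"claw":-1,"travel":[0.25,0.77,0],"turn":0},{"claw":-1,"travel":[0.25,0.77,0],"turn":0},{"claw":-1,"travel":[0.25,0.77,0],"turn":0}]'
python3 -m inch '[{"claw":-1,"travel":[0.25,0.75,0],"turn":0},{"claw":-1,"travel":[0.25,0.75,0],"turn":0},{"claw":-1,"travel":[0.25,0.75,0],"turn":0},{"claw":-1,"travel":[0.25,0.75,0],"turn":0},{"claw":-1,"travel":[0.25,0.75,0],"turn":0}]'
python3 -m inch '[{"claw":-1,"travel":[0,0,0],"turn":0}]'
```

```text
clock: 12.1
position: [0.4357, -0.114, 0.1421]
ee_rot: [-0.002, 0.127, 0.992, 0.002]
contact_force: [0.2, -0.3, -0.4]
width: 0.0169
gripper_force: 40.2
clock: 12.5
position: [0.487, 0.039, 0.1424]
ee_rot: [-0.001, 0.127, 0.992, 0.001]
contact_force: [-0.4, -0.7, -0.7]
width: 0.0169
gripper_force: 40.2
clock: 12.9
position: [0.5379, 0.1927, 0.1423]
ee_rot: [0.0, 0.128, 0.992, 0.001]
contact_force: [-0.4, 0.1, -0.1]
width: 0.0168
gripper_force: 40.2
clock: 13.4
position: [0.5865, 0.3392, 0.1417]
ee_rot: [-0.001, 0.128, 0.992, -0.001]
contact_force: [0.1, -0.7, 0.9]
width: 0.0169
gripper_force: 40.2
clock: 13.5
position: [0.5858, 0.3371, 0.1422]
ee_rot: [-0.001, 0.13, 0.992, -0.001]
contact_force: [-0.3, 1.1, 0.0]
width: 0.0169
gripper_force: 40.2
```

```bash
python3 -m inch '[{"claw":-1,"travel":[0,0,-0.2],"turn":0},{"claw":-1,"travel":[0,0,-0.4],"turn":0},{"claw":-1,"travel":[0,0,-0.52],"turn":0},{"claw":-1,"travel":[0,0,-0.57],"turn":0},{"claw":-1,"travel":[0,0,-0.57],"turn":0}]' 40
python3 -m inch '[{"claw":-0.3,"travel":[0,0,0],"turn":0},{"claw":-0.3,"travel":[0,0,0],"turn":0},{"claw":-0.3,"travel":[0,0,0],"turn":0},{"claw":-0.3,"travel":[0,0,0.1],"turn":0},{"claw":-0.3,"travel":[0,0,0.35],"turn":0}]'
python3 -m inch '[{"claw":0.3,"travel":[-0.4,-0.2,0.25],"turn":0.1},{"claw":0.3,"travel":[-0.4,-0.2,0.25],"turn":0.1},{"claw":0.3,"travel":[-0.4,-0.2,0.25],"turn":0.1},{"claw":0.3,"travel":[-0.4,-0.2,0.25],"turn":0.1}]'
python3 -m inch '[{"claw":0.3,"travel":[-0.4,-0.2,0],"turn":0.1},{"claw":0.3,"travel":[-0.4,-0.2,0],"turn":0.1},{"claw":0.3,"travel":[-0.4,-0.2,0],"turn":0.1},{"claw":0.3,"travel":[-0.4,-0.2,0],"turn":0.1},{"claw":0.3,"travel":[-0.4,-0.2,0],"turn":0.1}]'
python3 - <<'E'
from h import *
t=imaging.get_image('top');s=imaging.get_image('scene')
o=np.hstack([cv2.resize(t[145:285,135:235],None,fx=4,fy=3,interpolation=2),cv2.resize(s[120:200,360:460],None,fx=4,fy=5.25,interpolation=2)])
cv2.imwrite('pics/d2.png',o[:,:,::-1])
E
```

```text
clock: 14.0
position: [0.5858, 0.3369, 0.0294]
ee_rot: [-0.001, 0.13, 0.992, -0.001]
contact_force: [-0.5, 0.6, -0.9]
width: 0.0167
gripper_force: 40.4
clock: 14.5
position: [0.5834, 0.3379, 0.0954]
ee_rot: [-0.005, 0.129, 0.992, -0.003]
contact_force: [0.8, 0.5, 0.2]
width: 0.0301
gripper_force: 0.0
clock: 14.9
position: [0.5065, 0.2995, 0.151]
ee_rot: [0.002, -0.027, 1.0, 0.001]
contact_force: [-0.6, 0.2, 0.4]
width: 0.0558
gripper_force: 0.0
clock: 15.4
position: [0.4287, 0.2603, 0.1492]
ee_rot: [0.001, -0.183, 0.983, 0.0]
contact_force: [1.3, 0.8, -0.2]
width: 0.0556
gripper_force: 0.0
```

View pics/d2.png

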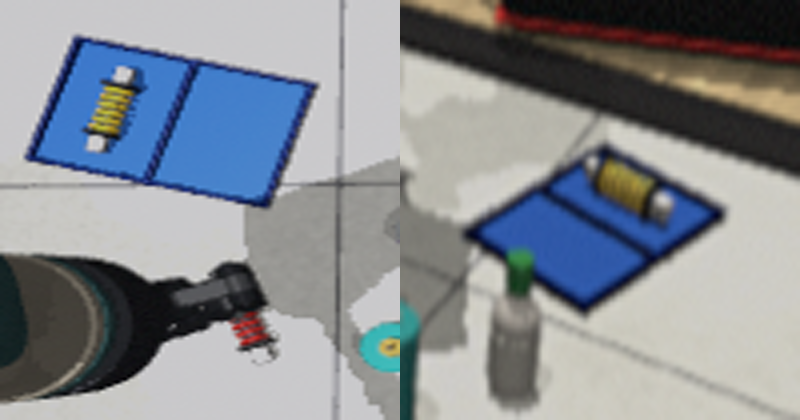

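The yellow damper lies flat and aligned in the left bay. Next, the red one.

```bash
python3 -m inch '[{"claw":0.3,"travel":[0,-0.01,-0.2],"turn":0},{"claw":0.3,"travel":[0,-0.01,-0.4],"turn":0},{"claw":0.3,"travel":[0,-0.01,-0.55],"turn":0},{"claw":0.3,"travel":[0,-0.01,-0.62],"turn":0},{"claw":0.3,"travel":[0,-0.01,-0.62],"turn":0}]' 40
python3 -m inch '[{"claw":-1,"travel":[0,0,0],"turn":0},{"claw":-1,"travel":[0,0,0],"turn":0},{"claw":-1,"travel":[0,0,0],"turn":0},{"claw":-1,"travel":[0,0,0],"turn":0},{"claw":-1,"travel":[0,0,0],"turn":0}]'
python3 -m inch '[{"claw":-1,"travel":[0,0,0],"turn":0},{"claw":-1,"travel":[0,0,0.2],"turn":0},{"claw":-1,"travel":[0,0,0.4],"turn":0},{"claw":-1,"travel":[0,0,0.6],"turn":0},{"claw":-1,"travel":[0,0,0.6],"turn":0}]'
python3 -m inch '[{"claw":-1,"travel":[0.71,0.07,0],"turn":-0.2},{"claw":-1,"travel":[0.71,0.07,0],"turn":-0.2},{"claw":-1,"travel":[0.71,0.07,0],"turn":-0.2},{"claw":-1,"travel":[0.71,0.07,0],"turn":-0.2},{"claw":-1,"travel":[0.71,0.07,0],"turn":-0.2}]'
python3 -m inch '[{"claw":-1,"travel":[0,0,0],"turn":0}]'
```

```text
clock: 16.0
position: [0.426, 0.2572, 0.0229]
ee_rot: [-0.002, -0.183, 0.983, -0.0]
contact_force: [0.4, -0.4, 0.1]
width: 0.0552
gripper_force: 0.0
clock: 16.5
position: [0.4277, 0.258, 0.0266]
ee_rot: [0.002, -0.184, 0.983, 0.0]
contact_force: [-0.1, 1.0, 6.5]
width: 0.0172
gripper_force: 41.2
clock: 17.0
position: [0.4298, 0.2589, 0.1507]
ee_rot: [0.006, -0.184, 0.983, 0.001]
contact_force: [0.3, 0.0, -0.9]
width: 0.0166
gripper_force: 40.4
clock: 17.5
position: [0.5687, 0.271, 0.1436]
ee_rot: [-0.001, 0.13, 0.991, -0.001]
contact_force: [-1.4, 0.2, -0.0]
width: 0.0166
gripper_force: 40.4
clock: 17.6
position: [0.5672, 0.2711, 0.1443]
ee_rot: [-0.001, 0.128, 0.992, -0.001]
contact_force: [-0.9, -0.2, 0.3]
width: 0.0166
gripper_force: 40.4
```

```bash
python3 -m inch '[{"claw":-1,"travel":[0,0,-0.2],"turn":0},{"claw":-1,"travel":[0,0,-0.4],"turn":0},{"claw":-1,"travel":[0,0,-0.52],"turn":0},{"claw":-1,"travel":[0,0,-0.57],"turn":0},{"claw":-1,"travel":[0,0,-0.57],"turn":0}]' 40
python3 -m inch '[{"claw":-0.3,"travel":[0,0,0],"turn":0},{"claw":-0.3,"travel":[0,0,0],"turn":0},{"claw":-0.3,"travel":[0,0,0],"turn":0},{"claw":-0.3,"travel":[0,0,0.1],"turn":0},{"claw":-0.3,"travel":[0,0,0.35],"turn":0}]'
python3 -m inch '[{"claw":0.5,"travel":[0,0,0.25],"turn":0},{"claw":0.5,"travel":[-0.37,-0.6,0.3],"turn":0.08},{"claw":0.5,"travel":[-0.37,-0.6,0.3],"turn":0.08},{"claw":0.5,"travel":[-0.37,-0.6,0.3],"turn":0.08},{"claw":0.5,"travel":[-0.37,-0.6,0.3],"turn":0.08}]'
python3 -m inch '[{"claw":0.5,"travel":[0,0,0],"turn":0}]'
python3 - <<'E'
from h import *
t=imaging.get_image('top');s=imaging.get_image('scene')
o=np.hstack([cv2.resize(t[145:285,135:295],None,fx=2.5,fy=3,interpolation=2),cv2.resize(s[100:220,310:450],None,fx=2.85,fy=3.5,interpolation=2)])
cv2.imwrite('pics/d3.png',o[:,:,::-1])
E
```

```text
clock: 18.1
position: [0.567, 0.2713, 0.031]
ee_rot: [-0.001, 0.128, 0.992, -0.0]
contact_force: [0.1, 0.1, 0.1]
width: 0.0169
gripper_force: 41.2
clock: 18.6
position: [0.5654, 0.2703, 0.098]
ee_rot: [-0.004, 0.129, 0.992, -0.002]
contact_force: [-0.0, 1.0, 0.3]
width: 0.0302
gripper_force: 0.0
clock: 19.1
position: [0.491, 0.1481, 0.1622]
ee_rot: [-0.001, 0.005, 1.0, -0.001]
contact_force: [-0.3, 0.4, -0.1]
width: 0.0641
gripper_force: 0.0
clock: 19.2
position: [0.4947, 0.1511, 0.1623]
ee_rot: [0.001, 0.005, 1.0, 0.0]
contact_force: [0.5, 0.2, 1.0]
width: 0.0643
gripper_force: 0.0
```

View pics/d3.png

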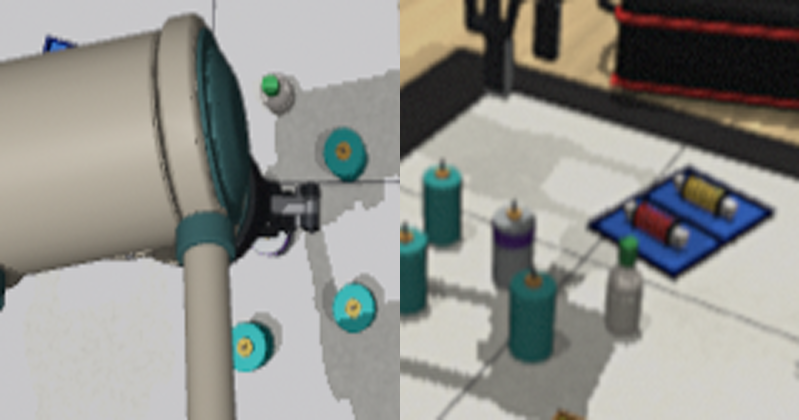

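Both dampers are down in their bays, and the motor (scene ≈(350,180)) is still standing. Now grip the motor.

```bash
python3 -m inch '[{"claw":0.5,"travel":[0,0,-0.2],"turn":0},{"claw":0.5,"travel":[0,0,-0.4],"turn":0},{"claw":0.5,"travel":[0,0,-0.55],"turn":0},{"claw":0.5,"travel":[0,0,-0.62],"turn":0},{"claw":0.5,"travel":[0,0,-0.62],"turn":0}]' 60
python3 -m inch '[{"claw":-1,"travel":[0,0,0],"turn":0},{"claw":-1,"travel":[0,0,0],"turn":0},{"claw":-1,"travel":[0,0,0],"turn":0},{"claw":-1,"travel":[0,0,0],"turn":0},{"claw":-1,"travel":[0,0,0],"turn":0}]'
python3 -m inch '[{"claw":-1,"travel":[0,0,0.1],"turn":0},{"claw":-1,"travel":[0,0,0.25],"turn":0},{"claw":-1,"travel":[0,0,0.45],"turn":0},{"claw":-1,"travel":[0,0,0.6],"turn":0},{"claw":-1,"travel":[0,0,0.6],"turn":0}]'
```

```text
clock: 19.8
position: [0.4936, 0.1522, 0.0348]
ee_rot: [-0.002, 0.003, 1.0, -0.0]
contact_force: [-0.8, 0.9, 1.5]
width: 0.0641
gripper_force: 0.0
clock: 20.3
position: [0.4959, 0.1519, 0.0385]
ee_rot: [0.002, 0.004, 1.0, 0.001]
contact_force: [0.4, 0.6, 5.9]
width: 0.0344
gripper_force: 60.3
clock: 20.8
position: [0.497, 0.1518, 0.1614]
ee_rot: [0.004, 0.004, 1.0, 0.001]
contact_force: [1.1, 0.6, -0.8]
width: 0.0343
gripper_force: 60.1
```

```bash
python3 -m inch '[{"claw":-1,"travel":[0.71,-0.75,0],"turn":0.02},{"claw":-1,"travel":[0.71,-0.75,0],"turn":0.02},{"claw":-1,"travel":[0.71,-0.75,0],"turn":0.02},{"claw":-1,"travel":[0.71,-0.75,0],"turn":0.02},{"claw":-1,"travel":[0.71,-0.75,0],"turn":0.02}]' 60
python3 -m inch '[{"claw":-1,"travel":[0,0,0],"turn":0},{"claw":-1,"travel":[0,0,0],"turn":0}]'
python3 - <<'E'
from h import *
t=imaging.get_image('top');s=imaging.get_image('scene')
o=np.hstack([cv2.resize(t[110:230,250:370],None,fx=3.3,fy=3.3,interpolation=2),cv2.resize(s[140:260,320:440],None,fx=3.3,fy=3.3,interpolation=2)])
cv2.imwrite('pics/m1.png',o[:,:,::-1])
E
```

```text
clock: 21.3
position: [0.6399, -0.0035, 0.1552]
ee_rot: [0.001, -0.026, 1.0, -0.001]
contact_force: [0.5, 0.0, -2.3]
width: 0.0344
gripper_force: 60.2
clock: 21.5
position: [0.6347, 0.0022, 0.1558]
ee_rot: [-0.002, -0.027, 1.0, 0.001]
contact_force: [-0.6, 0.8, -1.0]
width: 0.0345
gripper_force: 60.2
```

View pics/m1.png

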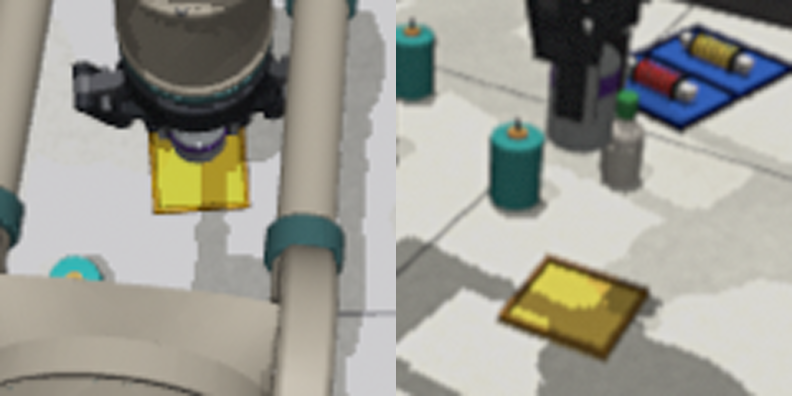

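The motor hangs upright above the yellow tray. Lower it, release, and retract.

```bash
python3 -m inch '[{"claw":-1,"travel":[0,0,-0.2],"turn":0},{"claw":-1,"travel":[0,0,-0.4],"turn":0},{"claw":-1,"travel":[0,0,-0.52],"turn":0},{"claw":-1,"travel":[0,0,-0.57],"turn":0},{"claw":-1,"travel":[0,0,-0.57],"turn":0}]' 60
python3 -m inch '[{"claw":0.4,"travel":[0,0,0],"turn":0},{"claw":0.4,"travel":[0,0,0],"turn":0},{"claw":0.4,"travel":[0,0,0],"turn":0},{"claw":0.4,"travel":[0,0,0.1],"turn":0},{"claw":0.4,"travel":[0,0,0.3],"turn":0}]'
python3 -m inch '[{"claw":0.4,"travel":[0,0,0.25],"turn":0},{"claw":0.4,"travel":[0,0,0.5],"turn":0},{"claw":0.4,"travel":[0,0,0.7],"turn":0},{"claw":0.4,"travel":[-0.2,-0.2,0.7],"turn":0},{"claw":0.4,"travel":[-0.4,-0.4,0.7],"turn":0}]'
python3 -m inch '[{"claw":0.4,"travel":[-0.6,-0.6,0.2],"turn":0},{"claw":0.4,"travel":[-0.6,-0.6,0.2],"turn":0},{"claw":0.4,"travel":[-0.6,-0.6,0.2],"turn":0},{"claw":0.4,"travel":[-0.6,-0.6,0.2],"turn":0},{"claw":0.4,"travel":[-0.6,-0.6,0.2],"turn":0}]'
python3 - <<'E'
from h import *
t=imaging.get_image('top');s=imaging.get_image('scene')
o=np.hstack([t[120:300,120:520],cv2.resize(s,(400,250))[70:250]])
o=np.vstack([o,np.hstack([cv2.resize(t[120:210,220:400],(400,300)),cv2.resize(s[140:260,320:440],(400,300))])])
cv2.imwrite('pics/end.png',o[:,:,::-1])
E
```

```text
clock: 22.1
position: [0.6354, 0.0027, 0.0434]
ee_rot: [-0.001, -0.028, 1.0, 0.0]
contact_force: [0.5, 0.4, -0.6]
width: 0.0343
gripper_force: 60.3
clock: 22.6
position: [0.6342, 0.0017, 0.1012]
ee_rot: [-0.003, -0.028, 1.0, 0.001]
contact_force: [0.2, -0.1, 0.8]
width: 0.06
gripper_force: 0.0
clock: 23.1
position: [0.5666, -0.0696, 0.2457]
ee_rot: [0.003, -0.029, 1.0, -0.001]
contact_force: [-0.7, -1.2, -0.4]
width: 0.0598
gripper_force: 0.0
clock: 23.6
position: [0.4442, -0.1914, 0.2851]
ee_rot: [0.001, -0.025, 1.0, -0.001]
contact_force: [0.4, -0.3, -0.1]
width: 0.0596
gripper_force: 0.0
```

View pics/end.png

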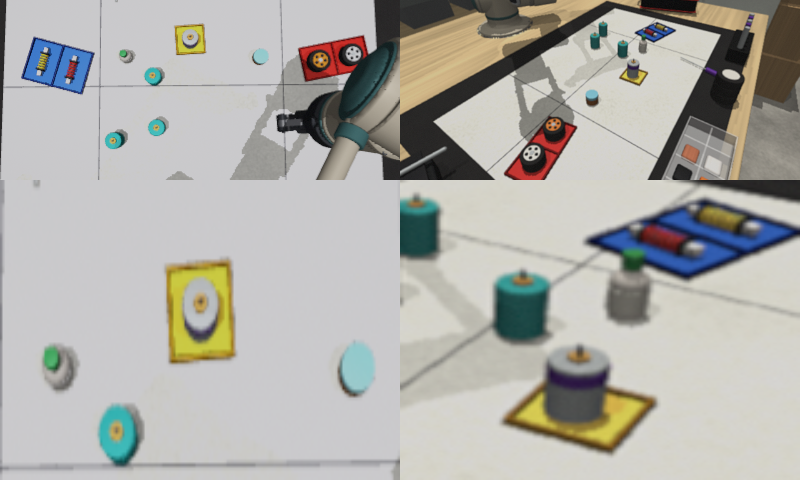

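The final view shows every part seated in its bay: wheels at top (438,180) and (471,173), dampers at (161,182) and (192,192), motor upright at (310,158). The bottle and jar have not moved.

```bash
python3 -m inch '[{"claw":0.4,"travel":[0,0,0],"turn":0},{"claw":0.4,"travel":[0,0,0],"turn":0},{"claw":0.4,"travel":[0,0,0],"turn":0}]' | head -2; python3 -c "from rig import ticket; print(ticket.sign_off())"
```

```text
clock: 24.0
position: [0.4464, -0.1885, 0.2829]
the job is handed in; nothing more can be done
None
```

The job is handed in at 24 s: the last pictures show the wheels, dampers and motor down in their bays, let go, with the bottle and jar where they were; the judging result was not shown.

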